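# Clip a soil slide onto the loading stage

### The arm

A 6-joint arm with a two-finger parallel gripper is mounted at the origin on the work surface. World frame = base frame: x ahead of the robot, y to its left, z up, the work surface at z = 0. Lengths are in m, angles in rad, forces in N, time in s.
With the tool pointing down it reaches from about 0.35 to 0.875 m from the base axis. Payload 4.2 kg.
Tool frame: the origin (TCP) lies midway between the tips of the shut fingers; the grasp point (between the pads) lies 19 mm behind it; z points along the fingers, y is the line along which they close (so a half turn about z gives the same grasp; the last joint's range is limited). The gripper opens to 87 mm and grips with 3 to 60 N. Pads are 19 mm wide; open, the fingers measure 117 mm over their backs; the gripper's body (75 mm by 190 mm) begins 51 mm behind the grasp point.
Start: joints at [1.606, 0.385, 0.008, 0, -1.194, -0.259], TCP at [0.139, 0.609, 0.223] pointing down, gripper open.
Joint ranges: [-3.14, 3.14], [-1.21, 2.06], [-1.07, 1.41], [-3.16, 2.05], [-2.99, -0.16], [-3.1, 3.1]. Speed limits (rad/s): [2.79, 2.79, 3.14, 3.14, 3.14, 3.14].

### API

Orientations are given as a unit quaternion [x, y, z, w].
In Python, from rig import move_pose, move_linear, movej, command_gripper, dwell, ik, camera, Unreachable, sign_off, outline_of, get_time_s, get_q, get_qd, get_tau, get_tool_pos, get_orientation, get_ft_force, get_moment, get_width, get_finger_force gives the robot as it stands. The module is installed in compiled form; this text tells all that it offers. Calls block until the motion is done:
- move_pose(position, orientation): joint-space move of the TCP to a pose.
- move_linear(position, velocity=0.15, rot=None): straight line of the TCP; rot=None keeps the orientation; velocity is the mean speed in m/s.
- movej(angles): joint-space move.
- command_gripper(opening, f_grip=None): finger opening in m; f_grip is the grip in N (None keeps the last); returns when the fingers have stopped.
- dwell(seconds).
- ik(position, orientation): joint angles nearest the present ones, or None.
- camera(name): name is "scene" or "side" or "wrist"; returns a dict with "pixels" (480x640x3 uint8, red, green, blue), "intrinsics" (3x3 intrinsics, pixels), "camera_from_world" (4x4, takes a point from world to camera coordinates). Camera axes: x right, y down, z forward; pixel columns grow to the right and rows downward; lengths in m; the calibration is good to about 2 mm. A picture is of the moment at which its call begins. There is no depth.
A pose or a line that the arm cannot do raises Unreachable and nothing moves.
- sign_off(): hands the job in; it is judged then, once.
Trained networks look in a picture, given as the dict that the camera call returned (one of the last four; its "shot" number tells which), for a name from the list of things; names that differ only in an ending like _2 or _b are one class to them, and where a whole thing is asked for, a point or a joint stands for the part that bears it (a point fixed in the world has none). Each returns a list of dicts, best first, with "score" (0 to 1); they miss things now and then, are a little off and sometimes report something else, mostly with a low value. They report only what shows in the picture. A call takes as long as a camera call. They do not tell look-alikes from the thing itself.
- outline_of(picture, label): "mask" (480x640 bool, what is visible of it) and "extent" ([left, top, width, height] in pixels, round what is visible of it).
Readings, each from a call of its own:
- get_time_s(): time.
- get_q(): joint angles.
- get_qd(): joint speeds.
- get_tau(): joint torques, N m.
- get_tool_pos(): TCP position.
- get_orientation(): TCP orientation.
- get_ft_force(): force on the tool from outside, world axes, zero at the start.
- get_moment(): the same for the moment, N m.
- get_width(): finger opening in m.
- get_finger_force(): force on a finger pad.
Only numpy, scipy, OpenCV 4.12 (cv2) and the standard library are available. Lean on these libraries where they do the work, as an engineer would, in place of code of your own. Each camera call takes 0.05 s, during which the arm holds its last target. There are 200 camera calls.

### The job

Load the blue soil-slide carrier onto the aluminium loading stage: use the carrier's long side to push the orange sprung arm back, set the carrier down flat, lengthwise along the black fixed edge and roughly centred on it, then let go so that the arm presses it flush against the edge.

Things in the scene. Friction and masses are not known exactly. Their poses are not given: they have to be found in the camera images.
- blue_carrier: Blue plate 90 (x) by 50 (y) by 10 mm, about 0.1 kg, lying on the bench at the robot's right, with a soil pellet either side of an upright grey grip post: 20 x 20 mm, square to the plate, top 50 mm above the underside. Origin: centre of the underside, z up; half a turn makes no difference. A white and a green one like it and a vial stand near; carriers' posts are 100 mm or more apart.
- stage: Fixed aluminium plate 200 (x) by 140 (y) by 12 mm. Origin: centre of the underside, on the bench; z up. Fixed edge: black bar at x -50 to 50, y 35 (inner face) to 50 mm, standing 6 mm above the plate's top. A loaded carrier lies over the pale patch, its origin at x 0, y 10, z 12 mm, its x along the stage's x, between bar and sprung arm.
- clip (a joint): Orange sprung arm, rad. Upright hinge at stage x -80, y -50 mm; strip 2 to 17 mm above the plate's top, ending in a round pad near x 0. At rest (0) the pad's face is at y -3 mm, 38 mm from the bar. Drawn to -y it grows, 8 mm per 0.1 rad, to 0.7; 0.15 with a carrier in. It springs back: at the pad 2.5 N at 0, 4 N at 0.15, 5.5 N at 0.3; a freed carrier is slid to the bar.
Things that resemble listed ones, but are neither listed nor needed, are in the scene too. What is meant by the blue_carrier is not yellow, and is the smaller of those in its own colour. There is more than one size of the stage; the one meant has the size given above.

How it is judged:
At the end, for the whole second after the job is handed in: The blue carrier rests flat on the stage (4 mm in height, 0.1 rad tilt), along the fixed edge within 10 degrees and against it (origin at stage y 4 to 15 mm; 10 is flush), centred within 20 mm, the sprung arm held back by it (clip 0.09 to 0.25 rad) (x of blue_carrier in the frame of stage between -0.02 and 0.02 m and y of blue_carrier in the frame of stage between 0.004 and 0.015 m and z of blue_carrier in the frame of stage between 0.008 and 0.016 m and angle between the x axis of blue_carrier and the x axis of stage, either way round below 0.17 rad and angle between blue_carrier's own z axis and vertical below 0.1 rad and value of joint clip between 0.09 and 0.25 rad and linear speed of blue_carrier below 0.02 m/s); the robot touches nothing.
It also fails if it takes over 35 s, if anything falls off the work surface, if the arm or the gripper's body presses on something with over 40 N, if the wrist force passes 120 N, or if a joint passes its speed limit or range.

## Working session

There is one attempt and no reset: what is moved stays moved. The work goes in short steps, each a Python script; the robot and the scene stay as the last script left them, time stands still between calls to the robot, and variables do not carry over. Pictures are saved under pics/ and viewed, at most 10 in all, crops included, and the job is handed in when it is done.

```bash
mkdir -p pics
python3 - <<'E'
from rig import *
import cv2,numpy as np
ims=[]
for n in ("scene","side"):
    p=camera(n); ims.append(p["pixels"])
    print(n,p["intrinsics"].tolist(),np.round(p["camera_from_world"],4).tolist())
    cv2.imwrite(f"pics/{n}0.png",p["pixels"][:,:,::-1])
    for l in("blue_carrier","stage","clip"):
        for r in outline_of(p,l): print(n,l,round(r["score"],2),r["extent"])
print(get_time_s(),get_orientation())
E
```

```text
scene [[453.06077130721224, 0.0, 322.65848049781096], [0.0, 453.06077130721224, 245.99107253143814], [0.0, 0.0, 1.0]] [[0.0952, 0.9954, -0.0061, -0.0805], [0.8451, -0.0841, -0.5279, -0.44], [-0.526, 0.0451, -0.8493, 1.3386], [0.0, 0.0, 0.0, 1.0]]
scene blue_carrier 0.86 [251.4, 208.3, 32.5, 37.5]
scene blue_carrier 0.68 [304.4, 171.9, 28.2, 39.3]
scene blue_carrier 0.3 [372.5, 226.1, 37.7, 35.8]
scene stage 0.76 [366.8, 208.8, 87.2, 91.2]
scene stage 0.75 [388.1, 148.5, 49.7, 49.0]
scene stage 0.74 [417.6, 304.9, 76.8, 75.3]
scene clip 0.7 [372.5, 222.5, 39.2, 40.9]
scene clip 0.58 [424.0, 323.5, 34.5, 27.0]
side [[506.33245548633045, 0.0, 328.6137067562699], [0.0, 506.33245548633045, 233.91614714497175], [0.0, 0.0, 1.0]] [[-0.9908, -0.1337, 0.0223, 0.5594], [-0.0946, 0.5644, -0.8201, 0.0775], [0.097, -0.8146, -0.5718, 0.8943], [0.0, 0.0, 0.0, 1.0]]
side blue_carrier 0.97 [360.9, 200.5, 51.6, 28.8]
side blue_carrier 0.76 [399.6, 230.8, 68.0, 54.9]
side stage 0.8 [420.9, 349.1, 112.6, 65.3]
side stage 0.69 [241.0, 291.1, 143.4, 82.5]
side stage 0.66 [101.1, 305.0, 100.4, 68.3]
side clip 0.88 [455.9, 350.1, 54.6, 26.3]
side clip 0.77 [138.0, 303.8, 49.9, 29.2]
side clip 0.71 [289.0, 287.9, 76.3, 39.3]
0.4 [ 9.93745784e-01 -1.11665972e-01 -1.23857078e-05  1.64055404e-04]
```

View pics/scene0.png

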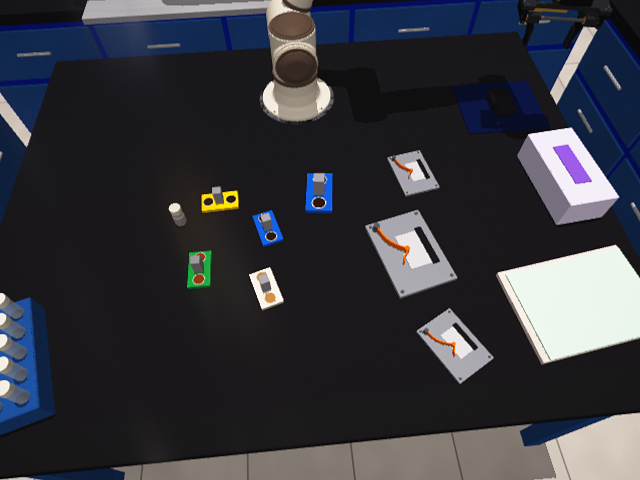

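View pics/side0.png

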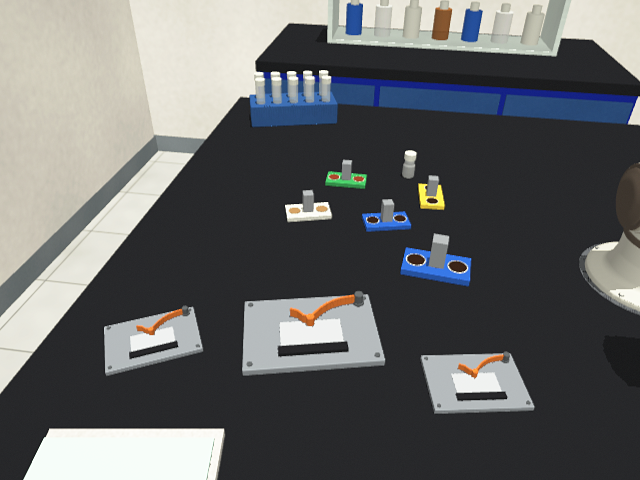

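Scene picture: the blue plates are at (267,227), small, and (319,191), large; the yellow one is at (220,200), green at (199,268) and white at (266,288). The stages are at (411,252), (413,172) and (455,345), each with an orange arm. I'll measure their sizes.

```bash
cat > h.py <<'E'
import cv2,numpy as np
from rig import *
def unproj(p,uv,z):
    K=p["intrinsics"];T=p["camera_from_world"];R=T[:3,:3];c=-R.T@T[:3,3]
    uv=np.atleast_2d(np.asarray(uv,float))
    d=(R.T@np.linalg.inv(K)@np.c_[uv,np.ones(len(uv))].T).T
    return (c+d*((z-c[2])/d[:,2])[:,None])[:,:2]
def proj(p,X):
    X=np.atleast_2d(X);T=p["camera_from_world"]
    q=(p["intrinsics"]@(T[:3,:3]@X.T+T[:3,3:])).T
    return q[:,:2]/q[:,2:]
def rect(p,mask,z):
    """min-area rectangle in world plane z: centre, long side, short side, angle of the long side (mod pi)"""
    n,l,s,_=cv2.connectedComponentsWithStats(mask.astype(np.uint8))
    if n<2: return None
    m=l==1+np.argmax(s[1:,4])
    ys,xs=np.nonzero(m)
    w=unproj(p,np.c_[xs,ys],z)
    b=cv2.boxPoints(cv2.minAreaRect((w*1000).astype(np.float32)))/1000
    e=b[1]-b[0];f=b[2]-b[1]
    if np.hypot(*e)<np.hypot(*f): e,f=f,e
    return b.mean(0),np.hypot(*e),np.hypot(*f),np.arctan2(e[1],e[0])%np.pi
def blue(p):
    h=cv2.cvtColor(p["pixels"],cv2.COLOR_RGB2HSV)
    return cv2.inRange(h,(100,130,50),(130,255,255))>0
E
python3 - <<'E'
from h import *
for n in("scene","side"):
    p=camera(n)
    b=blue(p)
    for r in outline_of(p,"blue_carrier"):
        x,y,w,h=map(int,r["extent"]);m=np.zeros_like(b);m[y-3:y+h+4,x-3:x+w+4]=b[y-3:y+h+4,x-3:x+w+4]
        R=rect(p,m,0.010)
        if R: print(n,"blue",r["extent"],np.round(np.r_[R],4) if 0 else [np.round(v,4) for v in R])
    for r in outline_of(p,"stage"): print(n,"stage",r["extent"],[np.round(v,4) for v in rect(p,r["mask"],0.012)])
    for l in("clip",):
        for r in outline_of(p,l):
            print(n,l,r["extent"],np.round(unproj(p,[np.array(r["mask"].nonzero())[::-1].mean(1)],0.02),3))
p=camera("scene");cv2.imwrite("pics/crop.png",cv2.resize(p["pixels"][140:310,160:480,::-1],None,fx=2.5,fy=2.5,interpolation=cv2.INTER_CUBIC))
E
```

```text
scene blue [303.5, 172.2, 28.5, 38.1] [array([0.3713, 0.0354], dtype=float32), np.float32(0.1276), np.float32(0.0668), np.float32(3.0353)]
scene blue [255.5, 210.5, 28.4, 37.0] [array([ 0.4651, -0.0956], dtype=float32), np.float32(0.0986), np.float32(0.0527), np.float32(0.2701)]
scene stage [419.7, 304.9, 75.1, 77.7] [array([0.7908, 0.2741], dtype=float32), np.float32(0.1333), np.float32(0.0961), np.float32(0.4932)]
scene stage [387.5, 148.8, 52.6, 48.1] [array([0.329 , 0.2816], dtype=float32), np.float32(0.138), np.float32(0.0976), np.float32(0.1799)]
scene stage [365.4, 210.0, 90.3, 89.3] [array([0.5633, 0.2262], dtype=float32), np.float32(0.2044), np.float32(0.1427), np.float32(0.2525)]
scene clip [375.8, 226.2, 31.6, 25.8] [[0.533 0.186]]
scene clip [424.5, 326.0, 30.9, 23.9] [[0.779 0.243]]
scene clip [392.1, 154.8, 16.5, 18.7] [[0.306 0.253]]
side blue [399.8, 231.6, 69.4, 50.8] [array([0.3688, 0.0381], dtype=float32), np.float32(0.1194), np.float32(0.0833), np.float32(3.0178)]
side blue [360.2, 199.2, 49.9, 32.5] [array([ 0.4615, -0.092 ], dtype=float32), np.float32(0.0942), np.float32(0.066), np.float32(0.268)]
side stage [420.0, 350.8, 114.1, 62.2] [array([0.3276, 0.2864], dtype=float32), np.float32(0.135), np.float32(0.0994), np.float32(0.1957)]
side stage [240.6, 289.5, 145.8, 84.7] [array([0.5626, 0.2267], dtype=float32), np.float32(0.202), np.float32(0.1563), np.float32(0.2568)]
side stage [102.3, 307.9, 101.5, 65.9] [array([0.7869, 0.2782], dtype=float32), np.float32(0.1309), np.float32(0.1021), np.float32(0.5086)]
side clip [290.2, 290.4, 73.2, 36.3] [[0.542 0.182]]
side clip [139.4, 302.8, 49.5, 32.8] [[0.781 0.25 ]]
side clip [457.5, 351.3, 51.4, 28.3] [[0.314 0.261]]
```

View pics/crop.png

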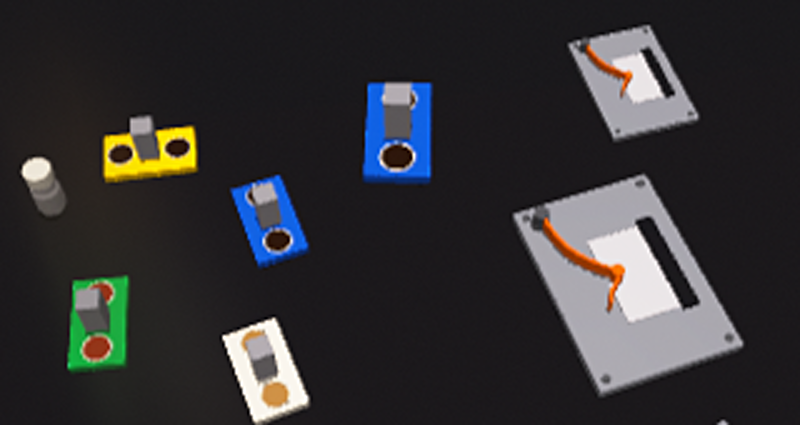

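The crop confirms the choice. The blue carrier is the small plate at (267,227), about 92x52 mm; the one at (319,191) is larger. The stage is the one at (411,252), 203x143 mm, with its hinge at the near-right corner, so its x axis has a yaw of about 0.25. On the way to the carrier I'll look at the stage from above with the wrist camera.

```bash
cat >> h.py <<'E'
from scipy.spatial.transform import Rotation
def quat(a):
    """tool down, closing axis (tool y) at world angle a; half-turn picked for the smaller |q6|"""
    y=np.array([np.cos(a),np.sin(a),0]);z=np.array([0,0,-1.]);x=np.cross(y,z)
    return Rotation.from_matrix(np.c_[x,y,z]).as_quat()
E
python3 - <<'E'
from h import *
S=np.array([.563,.2265]);C=np.array([.464,-.095])
for nm,P,a in(("stage",S,.253),("car",C,.27)):
    for k in(0,np.pi):
        print(nm,k,[None if v is None else np.round(v,2) for v in (ik([*P,z],quat(a+k)) for z in(.3,.05))])
def hover(P,a,z):
    c=[(abs(q[5]),k) for k in(0,np.pi) if (q:=ik([*P,z],quat(a+k))) is not None]
    move_pose([*P,z],quat(a+min(c)[1]))
hover(S+[-.06,0],.253,.3)
p=camera("wrist");cv2.imwrite("pics/w1.png",p["pixels"][:,:,::-1])
for r in outline_of(p,"stage"): print("stage",round(r["score"],2),r["extent"],[np.round(v,4) for v in rect(p,r["mask"],.012)])
hover(C,.27,.2)
p=camera("wrist");cv2.imwrite("pics/w2.png",p["pixels"][:,:,::-1])
print([np.round(v,4) for v in rect(p,blue(p),.010)],get_time_s())
cv2.imwrite("pics/w12.png",np.hstack([cv2.resize(cv2.imread(f"pics/w{i}.png"),(400,300)) for i in(1,2)]))
E
```

```text
stage 0 [array([ 0.65,  0.31,  0.09,  0.  , -1.35,  2.75]), array([ 0.65,  0.52, -0.25,  0.  , -0.8 ,  2.75])]
stage 3.141592653589793 [array([ 0.65,  0.31,  0.09,  0.  , -1.35, -0.4 ]), array([ 0.65,  0.52, -0.25,  0.  , -0.8 , -0.4 ])]
car 0 [array([ 0.14,  0.07, -0.21,  0.  , -1.29, -3.01]), array([ 0.14,  0.34, -0.58,  0.  , -0.65, -3.01])]
car 3.141592653589793 [array([ 0.14,  0.07, -0.21,  0.  , -1.29,  0.13]), array([ 0.14,  0.34, -0.58,  0.  , -0.65,  0.13])]
stage 0.76 [0.0, 114.9, 125.1, 110.9] [array([0.7857, 0.2732], dtype=float32), np.float32(0.1343), np.float32(0.0923), np.float32(0.4907)]
stage 0.73 [169.2, 114.6, 193.1, 134.0] [array([0.561, 0.226], dtype=float32), np.float32(0.2007), np.float32(0.142), np.float32(0.2473)]
stage 0.72 [396.8, 240.7, 124.8, 64.2] [array([0.3282, 0.2714], dtype=float32), np.float32(0.1343), np.float32(0.0777), np.float32(0.2183)]
[array([ 0.4626, -0.099 ], dtype=float32), np.float32(0.0911), np.float32(0.0512), np.float32(0.2708)] 4.2167
```

View pics/w12.png

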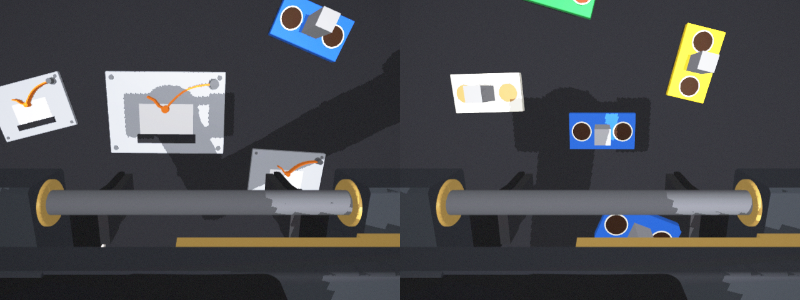

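Left half: the stage is whole, with hinge and arm as described and the bar on its +y side. Right half: the small blue carrier is beneath the gripper at about (602,131) of the montage. Grasp next.

Run:
```python
from h import *
C=np.array([.463,-.098]);q=quat(.271+np.pi)
command_gripper(.06,f_grip=30)
move_pose([*C,.10],q)
move_linear([*C,.019],.1)
print(get_ft_force())
command_gripper(0.0,f_grip=30)
print("w",get_width(),get_finger_force(),get_ft_force())
move_linear([*C,.12],.12)
print("w",get_width(),get_ft_force())
p=camera("wrist");cv2.imwrite("pics/w3.png",p["pixels"][:,:,::-1])
m=blue(p);T=get_tool_pos()
print(T,[np.round(v,4) for v in rect(p,m,T[2]-.019+.010)],get_time_s())
s=camera("side");cv2.imwrite("pics/s3.png",np.hstack([cv2.resize(p["pixels"],(400,300)),cv2.resize(s["pixels"][80:320,260:580],(400,300))])[:,:,::-1])
```

```text
[-0.04170374 -0.27092699 -0.22320492]
w 0.019797274568020776 29.99918472021818 [-0.47744576 -0.77893674  1.11197528]
w 0.019678635619110905 [ 0.53601443  0.63511777 -2.0932255 ]
[ 0.46227257 -0.09799983  0.1190863 ] [array([ 0.4669, -0.1131], dtype=float32), np.float32(0.0909), np.float32(0.0219), np.float32(0.2699)] 8.2333
```

View pics/s3.png

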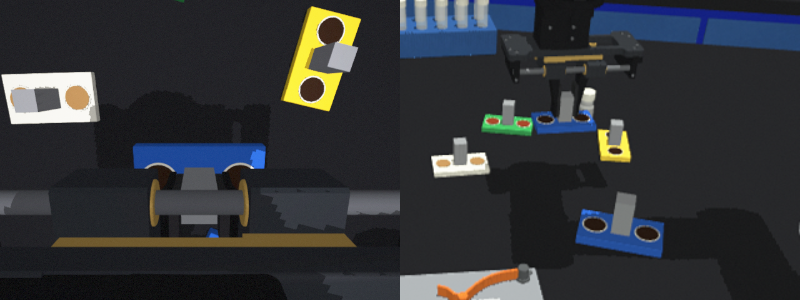

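It's held level with the post in the fingers, about 1.8 mm off along the carrier's y, which I'll compensate for. Next I'll approach over the bar, push the arm back, and check before lowering.

```bash
cat >> h.py <<'E'
S=np.array([.562,.226]);YAW=.25
def st(x,y,off=.0017):
    """TCP xy that puts the held carrier's origin at stage x,y"""
    c,s=np.cos(YAW),np.sin(YAW);y=y+off
    return S+np.array([c*x-s*y,s*x+c*y])
E
python3 - <<'E'
from h import *
q=quat(YAW+np.pi)
move_pose([*st(0,32),.13],q)
move_linear([*st(0,32),.040],.12)
print(get_tool_pos(),get_ft_force())
move_linear([*st(0,6),.040],.04)
print(get_tool_pos(),get_ft_force()) if 0 else None
E
```

```text
Traceback (most recent call last):
rig.Unreachable: the arm cannot take that pose within its joint ranges
```

`st` takes metres and I passed millimetres. The call was refused, so nothing moved.

Run:
```python
from h import *
q=quat(YAW+np.pi)
move_pose([*st(0,.032),.13],q)
move_linear([*st(0,.032),.040],.12)
print(get_tool_pos(),get_ft_force())
move_linear([*st(0,.006),.040],.05)
print(get_tool_pos()-[*st(0,.006),.04],get_ft_force(),get_time_s())
s=camera("side");w=camera("scene")
cv2.imwrite("pics/s4.png",np.hstack([cv2.resize(s["pixels"][240:390,220:420],(400,300),interpolation=2),cv2.resize(w["pixels"][180:315,340:520],(400,300),interpolation=2)])[:,:,::-1])
```

```text
[0.55437149 0.25886381 0.04083086] [-0.53729249 -0.78543259 -1.88215619]
[0.00275089 0.00199144 0.00151197] [ 1.58593651  5.70338333 -1.75910097] 11.225
```

View pics/s4.png

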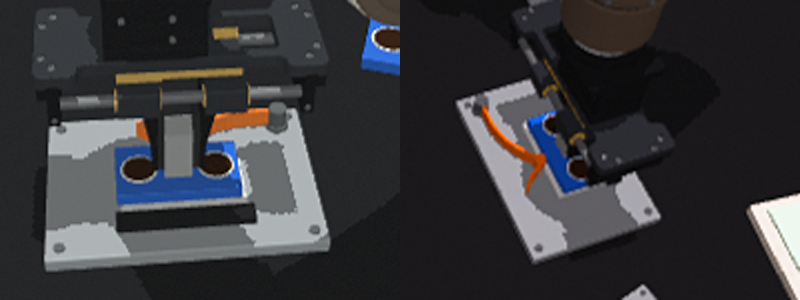

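Side view: the carrier is clear of the bar and parallel to it, a few mm towards +x. The arm is pushed back with 5.9 N. I'll correct x and y slightly and lower it.

Run:
```python
from h import *
move_linear([*st(-.005,.0045),.040],.05); dwell(.2)
print(get_tool_pos(),st(0,.006),get_ft_force())
for z in(.036,.034,.0325,.0315,.0305,.0295):
    move_linear([*st(-.005,.0045),z],.03); dwell(.1)
    f=get_ft_force(); print(z,np.round(get_tool_pos(),4),np.round(f,2))
    if f[2]>2: break
print(get_time_s())
s=camera("side");w=camera("scene")
cv2.imwrite("pics/s5.png",np.hstack([cv2.resize(s["pixels"][240:390,220:420],(400,300),interpolation=2),cv2.resize(w["pixels"][180:315,340:520],(400,300),interpolation=2)])[:,:,::-1])
```

```text
[0.55818012 0.23289313 0.04157158] [0.56009499 0.23346063] [ 1.12915956  4.82228865 -0.35738305]
0.036 [0.5575 0.2323 0.0368] [1.23 5.65 0.39]
0.034 [0.5572 0.232  0.0346] [ 0.86  5.22 -0.65]
0.0325 [0.5569 0.2318 0.033 ] [ 1.55  5.4  -0.38]
0.0315 [0.5568 0.2317 0.0319] [ 1.32  5.34 -0.31]
0.0305 [0.5568 0.2316 0.0312] [0.9  5.6  2.25]
13.5667
```

View pics/s5.png

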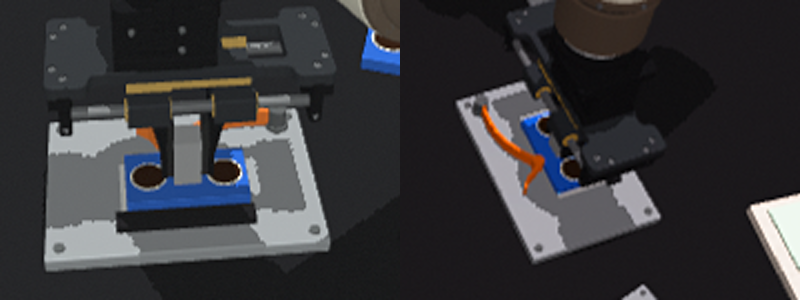

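The carrier is down on the plate: contact at TCP z 0.031 as expected, inside the bar and centred. Release.

Run:
```python
from h import *
command_gripper(.045); dwell(.3)
P=get_tool_pos(); print(P,get_ft_force())
move_linear([*P[:2],.12],.1)
move_pose([P[0]-.14,P[1]-.14,.28],quat(YAW+np.pi)); dwell(.3)
for n in("side","scene"):
    p=camera(n);b=blue(p)
    if n=="side": s=p; sl=np.s_[270:380,230:400]
    else: sl=np.s_[205:305,360:465]
    m=np.zeros_like(b);m[sl]=b[sl];R=rect(p,m,.022)
    d=R[0]-S;c,si=np.cos(YAW),np.sin(YAW)
    print(n,"stage xy",c*d[0]+si*d[1],-si*d[0]+c*d[1],R[1:],R[3]-YAW)
cv2.imwrite("pics/s6.png",np.hstack([cv2.resize(s["pixels"][240:390,220:420],(400,300),interpolation=2),cv2.resize(p["pixels"][180:315,340:520],(400,300),interpolation=2)])[:,:,::-1])
print(get_time_s())
```

```text
[0.55561478 0.23078698 0.03051501] [ 0.31202272 -0.21618142  0.36739757]
side stage xy -0.003724905607249748 0.011155001578441712 (np.float32(0.08921817), np.float32(0.054757554), np.float32(0.24672943)) -0.0032705665
scene stage xy -0.001543645342283124 0.011008476224245865 (np.float32(0.09278039), np.float32(0.053318597), np.float32(0.25369394)) 0.0036939383
17.1583
```

View pics/s6.png

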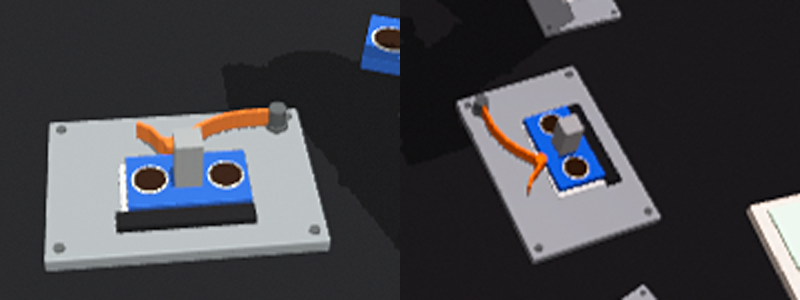

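The carrier is flush against the bar and centred within 4 mm. The pad presses on its long side and the robot is clear.

```bash
python3 -c "
from rig import *
print(sign_off())"
```

```text
the job is handed in; nothing more can be done
None
```

The job is handed in: the small blue carrier lies flat on the 200 x 140 mm stage, flush against the black edge and centred within about 4 mm, with the sprung arm pressing on it, the robot clear and about 17 s used; the judge's result was not shown.

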